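# Turn the back-to-front tray round in its wooden box

## Robot

A 6-joint arm with a two-finger parallel gripper is mounted at the origin on a cart in front of the work surface, level with it; the furniture and walls round the work are solid. World frame = base frame: x ahead of the robot, y to its left, z up, the work surface at z = 0. Lengths are in m, angles in rad, forces in N, time in s.
With the tool pointing down it reaches from about 0.35 to 0.925 m from the base axis. Payload 6.4 kg.
Tool frame: the origin (TCP) lies midway between the tips of the shut fingers; the grasp point (between the pads) lies 19 mm behind it; z points along the fingers, y is the line along which they close (so a half turn about z gives the same grasp; the last joint's range is limited). The gripper opens to 94 mm and grips with 3 to 60 N. Pads are 16 mm wide; open, the fingers measure 119 mm over their backs; the gripper's body (75 mm by 177 mm) begins 78 mm behind the grasp point.
Start: joints at [1.149, 0.245, 1.558, -0, 1.339, -0.174], TCP at [0.159, 0.63, 0.173] pointing down, gripper open.
Joint ranges: [-3.13, 3.13], [-1.02, 2.26], [0.13, 2.54], [-0.95, 4.09], [0.21, 2.88], [-2.74, 2.74]. Speed limits (rad/s): [2.57, 2.57, 3.14, 3.14, 3.14, 3.14].

## Interface

Orientations are given as a 3x3 rotation matrix whose columns are the frame's x, y, z axes.
In Python, from bench import ctrl gives the robot as it stands.
- The arm moves only by the tool shift_gripper, called after "Request:" by a JSON object that holds its "fn" and its "kwargs", one argument or row to a line. Schema: {"type":"object","properties":{"motion":{"type":"array","items":{"type":"array","prefixItems":[{"type":"number"},{"type":"array","items":{"type":"number"},"minItems":3,"maxItems":3},{"type":"number"}],"minItems":3,"maxItems":3},"minItems":1,"maxItems":8},"grip_force":{"type":"number"},"only":{"type":"string"},"quiet":{"type":"boolean"},"lines":{"type":"string"}},"required":["motion"],"additionalProperties":false}. motion is a list of rows, 1 to 8 of them, each written [opening, [dx, dy, dz], turn]: the finger opening in m, then dx, dy, dz in units of 100 mm, then a turn about the tool's z in units of 0.1 rad; each row is the pose to reach, as a shift and turn from the pose commanded when the call began, along the tool's axes at that moment; what a row does not reach only later rows make up. A row lasts 1/10 s, in which the tool goes at most 0.05 m and 0.15 rad, less where a joint would pass 70% of its speed; a pose out of reach is approached as far as the arm can. The fingers move at their own pace and stop on an object; grip_force is the grip in N (left out, the last holds). Time passes only in rows, so rows that do not move let the fingers close. The tool returns the time, the measured TCP pose, the force, the opening and the grip force at its end. only (a regular expression) keeps the lines of the reply that match it, lines (a string "A,B") keeps lines A to B, and quiet returns only ok. Input that does not fit is refused with a message, and nothing moves.
- ctrl.sense(): the state, without advancing time (a new reading comes with each control period).
- ctrl.snapshot(name): name is "scene" or "top"; returns (picture, depth): 384x512x3 uint8, blue, green, red; 384x512 float32, m along the optical axis (not along the pixel's ray), 0 where there is no reading.
- ctrl.camera_model(name): a dict with "intrinsics" (3x3 intrinsics, pixels), "dist_coeffs" ([k1, k2, p1, p2, k3] as OpenCV has them; the pictures are not rectified), "R" (3x3) and "t" (3): a world point X has camera coordinates R X + t. Camera axes: x right, y down, z forward; pixel columns grow to the right and rows downward; lengths in m; the calibration is good to about 2 mm. A picture is of the moment at which its call begins. camera_model takes no time and is no camera call.
- ctrl.job_done(): hands the job in; it is judged then, once.
The state is a dict: "clock": time; "q": joint angles; "joint_vel": joint speeds; "effort": joint torques, N m; "ee_pos": TCP position; "eef_rot": TCP orientation; "force": force on the tool from outside, world axes, zero at the start; "wrist_torque": the same for the moment, N m; "grip_width": finger opening in m; "gripper_force": force on a finger pad.
Only numpy, scipy, OpenCV 4.12 (cv2) and the standard library are available. Lean on these libraries where they do the work, as an engineer would, in place of code of your own. Each camera call takes 0.05 s, during which the arm holds its last target. There are 200 camera calls.

## Task

The tray of the small wooden box was put in back to front: its knob is inside, so the box will not close. Slide the tray out of its sleeve, turn it end for end and slide it back in, open side still up, until it is fully home with its front end flush with the mouth and only the knob outside; leave the other things on the worktop where they are.

Things in the scene. Friction and masses are not known exactly. Their poses are not given: they have to be found in the camera images.
- sleeve: Light wood sleeve fixed to the worktop: flat box 147 long, 70 wide, 56 high, open at one end only. Origin on its underside below the middle of its cavity. Cavity 141 long (x -70.5 to +70.5), 58 wide (y -29 to +29), 44 high (z 6 to 50); all walls, floor and roof 6 thick. The mouth faces its -x, the back wall is at +x; z is up.
- sleeve_mouth (a point): Middle of the lower edge of the sleeve's open mouth, on the cavity floor (sleeve x = -70.5, y = 0, z = 6 mm).
- tray: Darker wood open tray, 140 long (x), 54 wide (y), 40 high, walls 5, two cross dividers inside, about 160 g. Origin at the centre of its underside, z up. Steel knob on its front end (-x); the other end (+x) is plain. Starts on the cavity floor, knob inwards, plain end 45 to 60 mm out of the mouth. Slides freely. Right way round and home: axes as the sleeve's, origin 6 mm above the sleeve's.
- tray_knob (a point): Outer face of the tray's steel knob: neck 12 in diameter and 13 long, then head 22 in diameter and 13 long, 26 out from the tray's front end in all; its axis lies along tray x, 20 mm above the tray's underside.
- tray_plain_end (a point): Middle of the outer face of the tray's plain end (tray x = +70, z = 20 mm).
- kitchen_timer: Bystander: round red and white kitchen timer, 66 in diameter, 50 high. Origin at its underside.
- tin_opener: Bystander: yellow-handled opener lying flat, 174 x 41 x 20. Origin at its underside.
- garlic_bulb: Bystander: garlic bulb, 48 x 50 x 51. Origin at its underside.
- espresso_cup: Bystander: small blue cup with a handle, 61 x 89 x 52. Origin at its underside.
- onion: Bystander: brown onion, 82 x 83 x 94. Origin at its underside.

How it is judged:
On the way, in this order (a step that is already met when the one before it is completed fails the run):
1. the tray is wholly out of the sleeve (origins more than 160 mm apart in plan) (horizontal distance between tray and sleeve above 0.16 m), for 0.1 s.
2. the tray's plain end is in the mouth, knob outwards (x of tray_plain_end in the frame of sleeve above -0.055 m and x of tray_knob in the frame of sleeve below -0.12 m and angle between the x axis of tray and the x axis of sleeve, either way round below 0.12 rad and y of tray in the frame of sleeve between -0.01 and 0.01 m and z of tray in the frame of sleeve below 0.02 m), for 0.1 s.
At the end, for the whole second after the job is handed in: The tray lies at rest, upright (within 0.1 rad), in the sleeve with its knob outside the mouth and is pushed home: no more than 4 mm short of flush, within 5 mm of the sleeve's middle line and resting on the cavity floor (within 5 mm) (x of tray in the frame of sleeve above -0.004 m and x of tray_knob in the frame of sleeve below -0.08 m and y of tray in the frame of sleeve between -0.005 and 0.005 m and z of tray in the frame of sleeve below 0.011 m and angle between tray's own z axis and vertical below 0.1 rad and linear speed of tray below 0.02 m/s); the robot touches nothing.
It fails at once if the kitchen timer is moved by more than 25 mm (distance of kitchen_timer from where it was at the start of the episode above 0.025 m).
It fails at once if the tin opener is moved by more than 25 mm (distance of tin_opener from where it was at the start of the episode above 0.025 m).
It fails at once if the garlic bulb is moved by more than 25 mm (distance of garlic_bulb from where it was at the start of the episode above 0.025 m).
It fails at once if the espresso cup is moved by more than 25 mm (distance of espresso_cup from where it was at the start of the episode above 0.025 m).
It fails at once if the onion is moved by more than 25 mm (distance of onion from where it was at the start of the episode above 0.025 m).
It also fails if it takes over 72 s, if anything falls off the work surface, if the arm or the gripper's body presses on something with over 40 N, if the wrist force passes 120 N, or if a joint passes its speed limit or range.

## Working session

There is one attempt and no reset: what is moved stays moved. The work goes in short steps, Python scripts to look and compute and a tool call to move; the robot and the scene stay as the last step left them, time stands still between calls to the robot, and variables do not carry over. Pictures are saved under pics/ and viewed, at most 11 in all, crops included, and the job is handed in when it is done.

```bash
ls; mkdir -p pics; python3 - <<'E'
from bench import ctrl
import cv2,numpy as np
for n in("scene","top"):
    p,d=ctrl.snapshot(n); cv2.imwrite(f"pics/{n}0.png",p); np.save(f"{n}0.npy",d)
    m=ctrl.camera_model(n); print(n,{k:np.round(v,4).tolist() for k,v in m.items()})
s=ctrl.sense(); print(s["clock"],np.round(s["eef_rot"],3).tolist(),s["ee_pos"])
E
```

```text
bench.py
pics
scene {'intrinsics': [[439.002, 0.0, 256.5298], [0.0, 439.002, 188.6007], [0.0, 0.0, 1.0]], 'dist_coeffs': [-0.1651, 0.0, 0.0, 0.0, 0.0], 'R': [[0.8435, -0.537, -0.0099], [-0.405, -0.6239, -0.6684], [0.3528, 0.5679, -0.7437]], 't': [-0.4341, 0.3304, 1.3608]}
top {'intrinsics': [[376.2044, 0.0, 256.8913], [0.0, 376.2044, 193.9943], [0.0, 0.0, 1.0]], 'dist_coeffs': [-0.0376, 0.0, 0.0, 0.0, 0.0], 'R': [[-0.0023, -0.9997, -0.0254], [-0.9823, 0.007, -0.1869], [0.187, 0.0245, -0.982]], 't': [0.0947, 0.5655, 1.1139]}
0.1 [[-0.969, 0.245, -0.001], [0.245, 0.969, -0.002], [0.0, -0.002, -1.0]] [0.15918419 0.62961942 0.17189636]
```

View pics/top0.png

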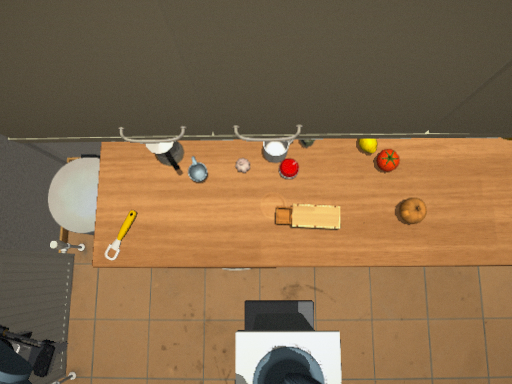

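View pics/scene0.png

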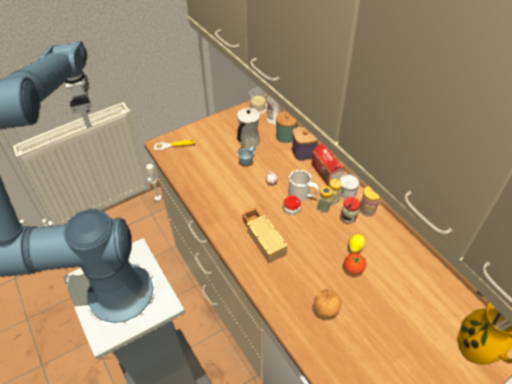

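Top view: sleeve at about u 291–340, v 204–229, with the tray sticking out to the left (u 275–291), i.e. towards world +y. The worktop round it is clear. Enlarging.

```bash
cat > h.py <<'E'
from bench import ctrl
import cv2,numpy as np
def ray(n,uv):
    m=ctrl.camera_model(n);K,D,R,t=[np.array(m[k],float) for k in("intrinsics","dist_coeffs","R","t")]
    x=cv2.undistortPoints(np.array([[uv]],float),K,D)[0,0]
    return -R.T@t, R.T@np.r_[x,1]
def onz(n,uv,z):
    c,d=ray(n,uv); return c+d*(z-c[2])/d[2]
def two(a,b):
    (c1,d1),(c2,d2)=ray("top",a),ray("scene",b)
    s=np.linalg.lstsq(np.c_[d1,-d2],c2-c1,rcond=None)[0]
    p,q=c1+s[0]*d1,c2+s[1]*d2; return (p+q)/2,np.linalg.norm(p-q)
def cloud(n,d):
    v,u=np.nonzero(d>0);m=ctrl.camera_model(n);K,D,R,t=[np.array(m[k],float) for k in("intrinsics","dist_coeffs","R","t")]
    x=cv2.undistortPoints(np.c_[u,v].astype(float)[:,None],K,D)[:,0]
    z=d[v,u]; return (np.c_[x*z[:,None],z]-t)@R,np.c_[u,v]
def crop(src,dst,u0,v0,w,h,k):
    p=cv2.imread(src) if isinstance(src,str) else src
    cv2.imwrite(dst,cv2.resize(p[v0:v0+h,u0:u0+w],None,fx=k,fy=k,interpolation=cv2.INTER_CUBIC))
E
python3 - <<'E'
from h import *
a=cv2.imread("pics/top0.png")[192:242,262:352];b=cv2.imread("pics/scene0.png")[200:268,225:305]
a=cv2.resize(a,None,fx=6,fy=6,interpolation=2);b=cv2.resize(b,None,fx=5,fy=5,interpolation=2)
cv2.imwrite("pics/ca.png",np.vstack([a,np.pad(b[:300],((0,0),(0,540-400),(0,0)))]))
P,uv=cloud("top",np.load("top0.npy"))
r=(P[:,0]>.3)&(P[:,0]<.7)&(abs(P[:,1])<.2)
roof=P[r&(P[:,2]>.05)&(P[:,2]<.075)];print(len(roof),roof.min(0),roof.max(0),np.median(roof,0))
print(cv2.minAreaRect(roof[:,:2].astype(np.float32)*1000))
t=r&(P[:,2]>.012)&(P[:,2]<.052);print(np.c_[P[t],uv[t]][::6].round(3))
E
```

```text
1172 [ 0.45905874 -0.16008008  0.05000292] [0.69766011 0.15184138 0.07430272] [ 0.49936862 -0.08227815  0.05668269]
((570.502197265625, -10.331756591796875), (360.33990478515625, 158.24169921875), 42.98894119262695)
[[ 7.00e-01  6.90e-02  4.90e-02  2.64e+02  1.53e+02]
 [ 6.91e-01  6.30e-02  4.40e-02  2.66e+02  1.56e+02]
 [ 6.88e-01  9.00e-03  4.20e-02  2.83e+02  1.57e+02]
 [ 6.84e-01  5.30e-02  4.60e-02  2.69e+02  1.58e+02]
 [ 6.87e-01  1.54e-01  2.80e-02  2.38e+02  1.59e+02]
 [ 6.87e-01  1.34e-01  2.90e-02  2.44e+02  1.59e+02]
 [ 6.82e-01  5.00e-02  4.10e-02  2.70e+02  1.59e+02]
 [ 6.80e-01  2.50e-02  4.70e-02  2.78e+02  1.59e+02]
 [ 6.82e-01  2.00e-03  3.90e-02  2.85e+02  1.59e+02]
 [ 6.81e-01 -1.70e-02  4.20e-02  2.91e+02  1.59e+02]
 [ 6.81e-01  1.40e-01  3.70e-02  2.42e+02  1.60e+02]
 [ 6.87e-01  5.60e-02  1.30e-02  2.68e+02  1.60e+02]
 [ 6.79e-01  3.70e-02  3.90e-02  2.74e+02  1.60e+02]
 [ 6.82e-01  1.80e-02  3.00e-02  2.80e+02  1.60e+02]
 [ 6.77e-01 -4.00e-03  4.70e-02  2.87e+02  1.60e+02]
 [ 6.81e-01 -2.70e-02  3.20e-02  2.94e+02  1.60e+02]
 [ 6.77e-01  1.43e-01  4.00e-02  2.4
[... 5730 characters left out ...]
 2.23e+02]
 [ 4.77e-01  3.00e-03  4.10e-02  2.86e+02  2.23e+02]
 [ 4.76e-01  1.10e-02  1.50e-02  2.83e+02  2.24e+02]
 [ 4.72e-01 -1.41e-01  5.10e-02  3.33e+02  2.24e+02]
 [ 4.67e-01 -2.20e-02  4.20e-02  2.94e+02  2.26e+02]
 [ 4.65e-01 -1.46e-01  5.10e-02  3.35e+02  2.26e+02]
 [ 4.66e-01 -4.50e-02  2.50e-02  3.01e+02  2.27e+02]
 [ 4.64e-01 -6.30e-02  3.50e-02  3.07e+02  2.27e+02]
 [ 4.64e-01 -8.10e-02  3.70e-02  3.13e+02  2.27e+02]
 [ 4.63e-01 -8.00e-02  1.50e-02  3.12e+02  2.28e+02]
 [ 4.62e-01 -1.04e-01  2.30e-02  3.20e+02  2.28e+02]
 [ 4.61e-01 -1.22e-01  3.00e-02  3.26e+02  2.28e+02]
 [ 4.61e-01 -1.39e-01  3.80e-02  3.32e+02  2.28e+02]
 [ 4.60e-01 -1.46e-01  1.40e-02  3.33e+02  2.29e+02]]
```

View pics/ca.png

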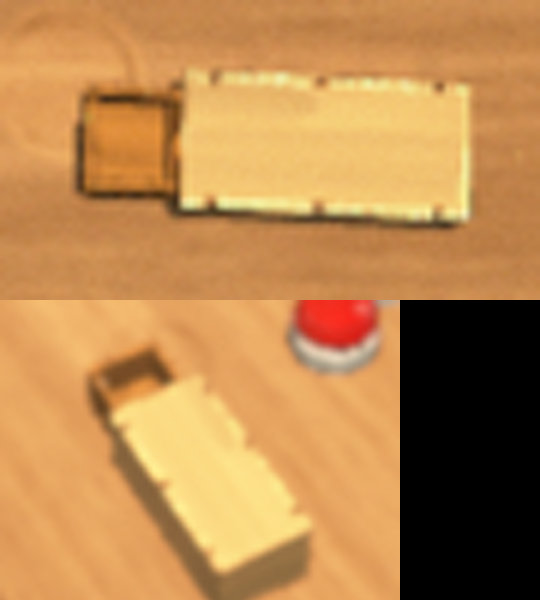

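Crop: roof corners at (183,70), (470,85), (468,220), (178,210); tray plain-end rim corners near (82,92) and (80,193). In the scene crop the roof corners are at (110,410), (197,376), (311,525), (215,575).

```bash
python3 - <<'E'
from h import *
A=np.array([(183,70),(470,85),(468,220),(178,210),(82,92),(80,193)])/6+(262,192)-.42
B=(np.array([(197,376),(311,525),(215,575),(110,410),(153,347),(92,378)])-(0,300))/5+(225,200)-.4
for a,b,z in zip(A,B,[.056]*4+[.046]*2): print(two(a,b),onz("top",a,z).round(4),onz("scene",b,z).round(4))
P,uv=cloud("top",np.load("top0.npy"));Q=P[(P[:,0]>.4)&(P[:,0]<.58)&(P[:,1]>-.19)&(P[:,1]<.08)]
roof=Q[(Q[:,2]>.053)&(Q[:,2]<.062)&(Q[:,1]<-.0)];print(np.median(roof[:,2]),cv2.minAreaRect(roof[:,:2].astype(np.float32)*1000))
# side edges by row-wise extents
ys=np.arange(-.15,-.02,.01);m=[];
for y in ys:
    s=roof[abs(roof[:,1]-y)<.006];m.append((s[:,0].min()+s[:,0].max())/2)
print(np.polyfit(ys,m,1),np.round(m,4))
t=Q[(Q[:,1]>-.005)&(Q[:,2]>.03)&(Q[:,2]<.05)];print(t.min(0),t.max(0),Q[(Q[:,1]>0)&(Q[:,2]>.03)][:,2].max())
f=Q[(Q[:,1]>0)&(Q[:,2]>.008)&(Q[:,2]<.02)];print("floor",np.median(f,0))
for v in (P[(P[:,2]>.03)&(P[:,0]>.3)&(P[:,0]<.6)&(P[:,1]>.06)&(P[:,1]<.45)],):print(len(v),np.median(v,0) if len(v) else 0)
E
```

```text
(array([ 0.53597862, -0.01643826,  0.05098241]), np.float64(0.0014992551856960737)) [ 0.5359 -0.0164  0.056 ] [ 0.533  -0.0196  0.056 ]
(array([ 0.52719645, -0.16297946,  0.05646745]), np.float64(0.0003908137307453616)) [ 0.5271 -0.163   0.056 ] [ 0.5276 -0.1628  0.056 ]
(array([ 0.4570969 , -0.15933102,  0.05209395]), np.float64(0.0025436240179234878)) [ 0.4579 -0.159   0.056 ] [ 0.4544 -0.1611  0.056 ]
(array([ 0.4654001 , -0.01296146,  0.05777921]), np.float64(0.0036505573078148505)) [ 0.4639 -0.0124  0.056 ] [ 0.4679 -0.0123  0.056 ]
(array([0.52973584, 0.03451481, 0.03328359]), np.float64(0.0030458299124744522)) [0.5263 0.0354 0.046 ] [0.5258 0.0253 0.046 ]
(array([0.47832713, 0.03555494, 0.0318263 ]), np.float64(0.0061307196546939256)) [0.4739 0.037  0.046 ] [0.4758 0.0248 0.046 ]
0.05679545976752243 ((498.0789489746094, -86.86121368408203), (145.5230255126953, 70.4070816040039), 86.68236541748047)
[0.05207291 0.50259617] [0.4956 0.4957 0.4958 0.4957 0.4959 0.4962 0.499  0.4992 0.499  0.4992
 0.4995 0.4996 0.5024]
[ 0.47618317 -0.00428574  0.03135219] [0.52971298 0.03642301 0.04993146] 0.5752627145998772
floor [0.50518469 0.01351589 0.01191634]
36202 [0.59121854 0.22350324 0.77716469]
```

The rows are not in the units I measure in: shifts go in units of 100 mm and turns go in units of 0.1 rad. I convert before sending: -0.511 m is -5.11, -0.483 m is -4.83, 1.378 rad is 13.78.

```bash
cat > go.py <<'E'
# prints the shift in tool axes to a world target: x y z yaw_y(rad)
import sys
from h import *
s=ctrl.sense();R=np.array(s["eef_rot"]);x=np.array([float(a) for a in sys.argv[1:4]])
y=np.arctan2(R[1,1],R[0,1]);yt=float(sys.argv[4])
d=R.T@(x-s["ee_pos"]);turn=-((yt-y+np.pi)%(2*np.pi)-np.pi)
print("t",s["clock"],"tcp",np.round(s["ee_pos"],4),"yaw",round(y,4),"q",np.round(s["q"],2),"-> shift",d.round(4),"turn",round(turn,4))
E
```

Request:
{"fn": "shift_gripper", "kwargs": {
  "motion": [
    [0.094, [-4.83, -5.11, 0], 13.78],
    [0.094, [-4.83, -5.11, 0], 13.78],
    [0.094, [-4.83, -5.11, 0], 13.78],
    [0.094, [-4.83, -5.11, 0], 13.78],
    [0.094, [-4.83, -5.11, 0], 13.78],
    [0.094, [-4.83, -5.11, 0], 13.78],
    [0.094, [-4.83, -5.11, 0], 13.78],
    [0.094, [-4.83, -5.11, 0], 13.78]
  ],
  "grip_force": 30
}}

```text
clock: 0.9
ee_pos: [0.3548, 0.2791, 0.1726]
eef_rot: [[-0.117, 0.993, -0.0], [0.993, 0.117, -0.0], [-0.0, -0.0, -1.0]]
force: [0.8, -0.2, 0.2]
grip_width: 0.0937
gripper_force: 0.0
```

```bash
python3 go.py .502 .016 .172 -.055
```

```text
t 0.9 tcp [0.3548 0.2791 0.1726] yaw 0.1173 q [ 0.41 -0.24  2.05 -0.    1.34  0.3 ] -> shift [-0.2785  0.1154  0.0006] turn 0.1723
```

Request:
{"fn": "shift_gripper", "kwargs": {
  "motion": [
    [0.094, [-2.785, 1.154, 0], 1.72],
    [0.094, [-2.785, 1.154, 0], 1.72],
    [0.094, [-2.785, 1.154, 0], 1.72],
    [0.094, [-2.785, 1.154, 0], 1.72],
    [0.094, [-2.785, 1.154, 0], 1.72],
    [0.094, [-2.785, 1.154, 0], 1.72],
    [0.094, [-2.785, 1.154, 0], 1.72],
    [0.094, [-2.785, 1.154, 0], 1.72]
  ]
}}

```text
clock: 1.7
ee_pos: [0.503, 0.018, 0.1723]
eef_rot: [[0.051, 0.999, -0.001], [0.999, -0.051, 0.001], [0.001, -0.001, -1.0]]
force: [-1.2, 0.1, -0.1]
grip_width: 0.0938
gripper_force: 0.0
```

```bash
python3 go.py .502 .016 .018 -.055
python3 - <<'E'
from h import *
p,d=ctrl.snapshot("scene");crop(p,"pics/c1.png",190,150,160,120,5)
E
```

```text
t 1.7 tcp [0.503  0.018  0.1723] yaw -0.0512 q [-0.19 -0.1   1.93  0.    1.32 -0.14] -> shift [-0.0022 -0.0007  0.1543] turn 0.0038
```

View pics/c1.png

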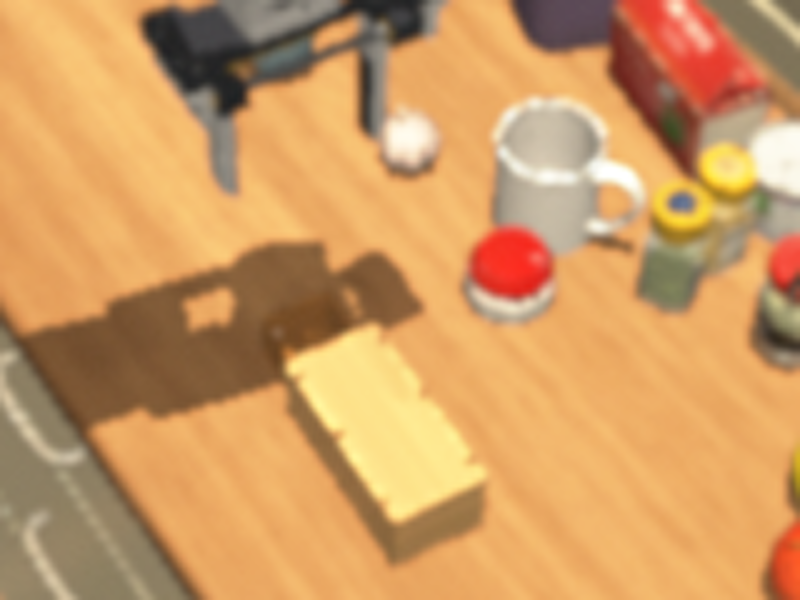

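Scene crop: fingers (tips at about (230,190) and (372,135)) stand above the tray end, aligned across its width; going down and gripping.

Request:
{"fn": "shift_gripper", "kwargs": {
  "motion": [
    [0.094, [-0.01, -0.01, 0.5], 0.04],
    [0.094, [-0.01, -0.01, 1], 0.04],
    [0.094, [-0.01, -0.01, 1.4], 0.04],
    [0.094, [-0.01, -0.01, 1.52], 0.04],
    [0.094, [-0.01, -0.01, 1.52], 0.04]
  ]
}}

```text
clock: 2.25
ee_pos: [0.5003, 0.0192, 0.0196]
eef_rot: [[0.051, 0.999, -0.004], [0.999, -0.051, 0.001], [0.001, -0.004, -1.0]]
force: [-1.4, 0.0, 0.6]
grip_width: 0.0938
gripper_force: 0.0
```

Request:
{"fn": "shift_gripper", "kwargs": {
  "motion": [
    [0.07, [0, 0, 0], 0],
    [0.06, [0, 0, 0], 0],
    [0.045, [0, 0, 0], 0],
    [0.045, [0, 0, 0], 0],
    [0.045, [0, 0, 0], 0]
  ],
  "grip_force": 20
}}

```text
clock: 2.75
ee_pos: [0.5026, 0.0176, 0.0215]
eef_rot: [[0.053, 0.999, 0.001], [0.999, -0.053, -0.0], [-0.0, 0.001, -1.0]]
force: [-1.1, 1.0, -0.6]
grip_width: 0.0574
gripper_force: 0.0
```

```bash
python3 go.py .502 .016 .018 -.055
```

```text
t 2.75 tcp [0.5026 0.0176 0.0215] yaw -0.0531 q [-0.19  0.1   2.03 -0.    1.01 -0.14] -> shift [-0.0017 -0.0005  0.0035] turn 0.0019
```

Request:
{"fn": "shift_gripper", "kwargs": {
  "motion": [
    [0.045, [0, 0, 0], 0],
    [0.045, [0, 0, 0], 0],
    [0.045, [0, 0, 0], 0]
  ],
  "grip_force": 20
}}

```text
clock: 3.05
ee_pos: [0.5021, 0.0178, 0.0208]
eef_rot: [[0.053, 0.999, -0.0], [0.999, -0.053, 0.0], [0.0, -0.0, -1.0]]
force: [-0.5, 0.6, -0.1]
grip_width: 0.0452
gripper_force: 0.0
```

Request:
{"fn": "shift_gripper", "kwargs": {
  "motion": [
    [0.045, [0.1, 0, -0.01], 0],
    [0.045, [0.2, 0, -0.015], 0],
    [0.045, [0.3, 0, -0.015], 0],
    [0.045, [0.3, 0, -0.015], 0]
  ]
}}

```text
clock: 3.45
ee_pos: [0.5036, 0.0492, 0.0223]
eef_rot: [[0.051, 0.999, -0.0], [0.999, -0.051, 0.0], [0.0, -0.0, -1.0]]
force: [-0.2, 0.3, 0.4]
grip_width: 0.0447
gripper_force: 0.0
```

```bash
python3 go.py .502 .016 .018 -.055
```

```text
t 3.45 tcp [0.5036 0.0492 0.0223] yaw -0.0509 q [-0.13  0.11  2.02  0.    1.02 -0.08] -> shift [-0.0332  0.0001  0.0043] turn 0.0041
```

```bash
python3 - <<'E'
from h import *
p,d=ctrl.snapshot("scene");q,e=ctrl.snapshot("top")
a=cv2.resize(p[170:270,210:310],None,fx=4,fy=4,interpolation=2);b=cv2.resize(q[170:250,260:360],None,fx=4,fy=5,interpolation=2)
cv2.imwrite("pics/c2.png",np.hstack([a,b]))
E
```

```text
(no output)
```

View pics/c2.png

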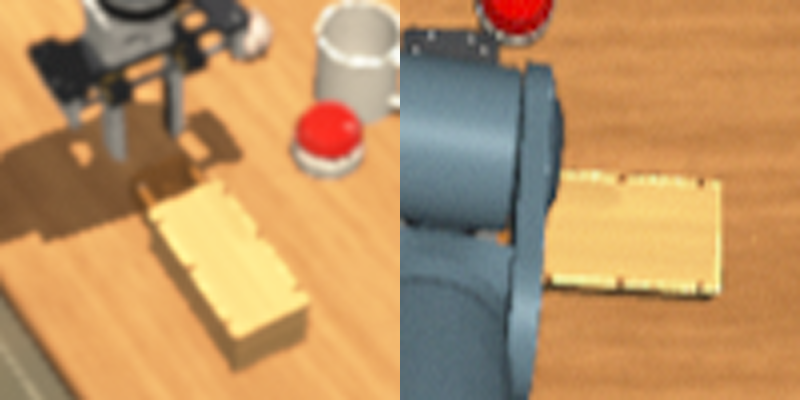

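The tray has not moved (its end at (165,170) in the left half); the fingers, tips at (118,155) and (175,130), appear well away from it. Checking tool position against camera.

```bash
python3 - <<'E'
from h import *
s=ctrl.sense();m=ctrl.camera_model("scene");K,D,R,t=[np.array(m[k],float) for k in("intrinsics","dist_coeffs","R","t")]
def pr(X): return cv2.projectPoints(np.array([X],float),cv2.Rodrigues(R)[0],t,K,D)[0].ravel()
T=np.array(s["ee_pos"]);Y=np.array(s["eef_rot"])[:,1];w=s["grip_width"]
for k in(-1,1): print(pr(T+k*Y*(w/2+.004)))
for uv in((239.5,208.7),(253.7,202.5)): print([onz("scene",uv,z).round(3) for z in(.02,.1,.17)])
print([pr(X).round(1) for X in((.5,-.0142,.056),(.503,.036,.046))], T,w)
E
```

```text
[239.9060094  214.58442089]
[253.04525705 208.76882258]
[array([0.491, 0.075, 0.02 ]), array([0.46 , 0.017, 0.1  ]), array([ 0.432, -0.034,  0.17 ])]
[array([0.549, 0.072, 0.02 ]), array([0.514, 0.014, 0.1  ]), array([ 0.483, -0.036,  0.17 ])]
[array([255. , 217.9]), array([248. , 209.8])] [0.50367873 0.04822753 0.02230711] 0.04488526365934951
```

```bash
python3 - <<'E'
from h import *
# open gripper, tcp reported (.503,.018,.172)
for uv in((236,188),(264.4,177)): print([onz("scene",uv,z).round(3) for z in(.17,.18,.19,.2,.21)])
p,d=ctrl.snapshot("scene")
P,uv=cloud("scene",d)
# points near reported tool now
r=(abs(P[:,0]-.503)<.07)&(abs(P[:,1]-.05)<.03)&(P[:,2]>.006)&(P[:,2]<.12)
o=np.c_[P[r],uv[r]];o=o[o[:,4].argsort()];print(len(o));print(o[::max(1,len(o)//45)].round(3))
E
```

```text
[array([0.468, 0.047, 0.17 ]), array([0.463, 0.039, 0.18 ]), array([0.459, 0.031, 0.19 ]), array([0.455, 0.023, 0.2  ]), array([0.451, 0.015, 0.21 ])]
[array([0.572, 0.038, 0.17 ]), array([0.567, 0.03 , 0.18 ]), array([0.561, 0.022, 0.19 ]), array([0.556, 0.014, 0.2  ]), array([0.551, 0.006, 0.21 ])]
227
[[5.27e-01 5.20e-02 1.19e-01 2.51e+02 1.90e+02]
 [5.26e-01 5.00e-02 1.07e-01 2.51e+02 1.93e+02]
 [5.24e-01 4.20e-02 1.10e-01 2.52e+02 1.94e+02]
 [5.26e-01 4.40e-02 1.02e-01 2.52e+02 1.95e+02]
 [5.28e-01 5.40e-02 8.60e-02 2.51e+02 1.96e+02]
 [4.70e-01 5.60e-02 1.14e-01 2.36e+02 1.97e+02]
 [5.34e-01 3.90e-02 9.10e-02 2.55e+02 1.97e+02]
 [5.30e-01 3.90e-02 8.80e-02 2.54e+02 1.98e+02]
 [4.73e-01 4.20e-02 1.17e-01 2.39e+02 1.99e+02]
 [5.29e-01 3.80e-02 8.50e-02 2.54e+02 1.99e+02]
 [4.73e-01 4.20e-02 1.11e-01 2.39e+02 2.00e+02]
 [5.29e-01 3.70e-02 8.00e-02 2.54e+02 2.00e+02]
 [4.73e-01 4.30e-02 1.05e-01 2.39e+02 2.01e+02]
 [5.36e-01 4.30e-02 6.50e-02 2.55e+02 2.01e+02]
 [4.78e-01 4.50e-02 9.50e-02 2.40e+02 2.02e+02]
 [5.33e-01 3.70e-02 6.70e-02 2.55e+02 2.02e+02]
 [4.75e-01 3.90e-02 9.80e-
[... 714 characters left out ...]
3.40e-02 2.51e+02 2.13e+02]
 [4.77e-01 3.40e-02 4.30e-02 2.42e+02 2.14e+02]
 [4.93e-01 2.60e-02 3.90e-02 2.47e+02 2.14e+02]
 [5.13e-01 2.60e-02 2.60e-02 2.52e+02 2.14e+02]
 [4.78e-01 3.50e-02 3.50e-02 2.42e+02 2.15e+02]
 [4.98e-01 3.00e-02 2.70e-02 2.48e+02 2.15e+02]
 [5.16e-01 2.60e-02 1.80e-02 2.53e+02 2.15e+02]
 [4.93e-01 2.80e-02 2.60e-02 2.47e+02 2.16e+02]
 [5.12e-01 2.60e-02 1.50e-02 2.52e+02 2.16e+02]
 [4.88e-01 2.70e-02 2.50e-02 2.46e+02 2.17e+02]
 [5.10e-01 2.80e-02 9.00e-03 2.51e+02 2.17e+02]
 [4.94e-01 3.00e-02 1.30e-02 2.47e+02 2.18e+02]
 [4.77e-01 2.90e-02 1.90e-02 2.43e+02 2.19e+02]
 [4.69e-01 3.60e-02 6.00e-03 2.40e+02 2.21e+02]
 [4.40e-01 4.30e-02 7.00e-03 2.32e+02 2.23e+02]]
```

Depth shows the fingertips at z ≈ 0.05 while 0.022 is reported: the tips stand about 30 mm higher than reported, so they closed above the rim. Going back and lower, watching force.

Request:
{"fn": "shift_gripper", "kwargs": {
  "motion": [
    [0.094, [-0.2, 0, -0.1], 0],
    [0.094, [-0.35, 0, -0.1], 0],
    [0.094, [-0.35, 0, -0.1], 0],
    [0.094, [-0.35, 0, -0.1], 0],
    [0.094, [-0.35, 0, -0.1], 0],
    [0.094, [-0.35, 0, -0.1], 0]
  ]
}}

```text
clock: 4.2
ee_pos: [0.5017, 0.0133, 0.0321]
eef_rot: [[0.052, 0.999, -0.0], [0.999, -0.052, 0.0], [0.0, -0.0, -1.0]]
force: [-0.4, 0.1, 0.1]
grip_width: 0.0898
gripper_force: 0.0
```

```bash
python3 go.py .502 .012 -.008 -.055
```

```text
t 4.2 tcp [0.5017 0.0133 0.0321] yaw -0.0524 q [-0.2   0.08  2.03  0.    1.04 -0.15] -> shift [-0.0013  0.0004  0.0401] turn 0.0026
```

Scaled: 0.04 m is 0.4, 0.036 m is 0.36.

Request:
{"fn": "shift_gripper", "kwargs": {
  "motion": [
    [0.094, [0, 0, 0.15], 0],
    [0.094, [0, 0, 0.3], 0],
    [0.094, [0, 0, 0.36], 0],
    [0.094, [0, 0, 0.4], 0],
    [0.094, [0, 0, 0.4], 0]
  ]
}}

```text
clock: 4.7
ee_pos: [0.5017, 0.013, -0.0079]
eef_rot: [[0.053, 0.999, -0.001], [0.999, -0.053, 0.0], [0.0, -0.001, -1.0]]
force: [-0.1, 1.3, 0.4]
grip_width: 0.0939
gripper_force: 0.0
```

Request:
{"fn": "shift_gripper", "kwargs": {
  "motion": [
    [0.045, [0, 0, 0], 0],
    [0.045, [0, 0, 0], 0],
    [0.045, [0, 0, 0], 0],
    [0.045, [0, 0, 0], 0],
    [0.045, [0, 0, 0], 0],
    [0.045, [0, 0, 0], 0],
    [0.045, [0, 0, 0], 0],
    [0.045, [0, 0, 0], 0]
  ],
  "grip_force": 20
}}

```text
clock: 5.5
ee_pos: [0.502, 0.0127, -0.0075]
eef_rot: [[0.053, 0.999, 0.0], [0.999, -0.053, -0.0], [0.0, 0.0, -1.0]]
force: [-0.7, -0.3, 0.6]
grip_width: 0.054
gripper_force: 20.0
```

Gripped (54 mm, 20 N). Pulling out.

Scaled: 0.15 m is 1.5, 0.17 m is 1.7.

Request:
{"fn": "shift_gripper", "kwargs": {
  "motion": [
    [0.045, [0.1, 0, -0.01], 0],
    [0.045, [0.3, 0, -0.015], 0],
    [0.045, [0.6, 0, -0.015], 0],
    [0.045, [0.9, 0, -0.015], 0],
    [0.045, [1.2, 0, -0.015], 0],
    [0.045, [1.5, 0, -0.015], 0],
    [0.045, [1.7, 0, -0.015], 0],
    [0.045, [1.7, 0, -0.015], 0]
  ],
  "grip_force": 25
}}

```text
clock: 6.3
ee_pos: [0.5101, 0.185, -0.0065]
eef_rot: [[0.05, 0.999, -0.001], [0.999, -0.05, 0.0], [0.0, -0.001, -1.0]]
force: [1.0, -0.1, -0.8]
grip_width: 0.0538
gripper_force: 25.0
```

Request:
{"fn": "shift_gripper", "kwargs": {
  "motion": [
    [0.045, [0.2, 0, -0.3], 0],
    [0.045, [0.3, 0, -0.6], 0],
    [0.045, [0.3, 0, -0.6], 0]
  ]
}}

```text
clock: 6.6
ee_pos: [0.5157, 0.2137, 0.0579]
eef_rot: [[0.052, 0.999, 0.008], [0.999, -0.052, 0.002], [0.002, 0.008, -1.0]]
force: [0.7, -0.1, -1.2]
grip_width: 0.0538
gripper_force: 25.0
```

```bash
python3 - <<'E'
from h import *
p,d=ctrl.snapshot("scene");crop(p,"pics/c3.png",180,140,140,105,5)
P,uv=cloud("scene",d)
s=ctrl.sense();print(s["ee_pos"],np.round(s["q"],2))
E
```

```text
[0.51390325 0.21273245 0.05547166] [ 0.19  0.16  1.88 -0.    1.09  0.24]
```

View pics/c3.png

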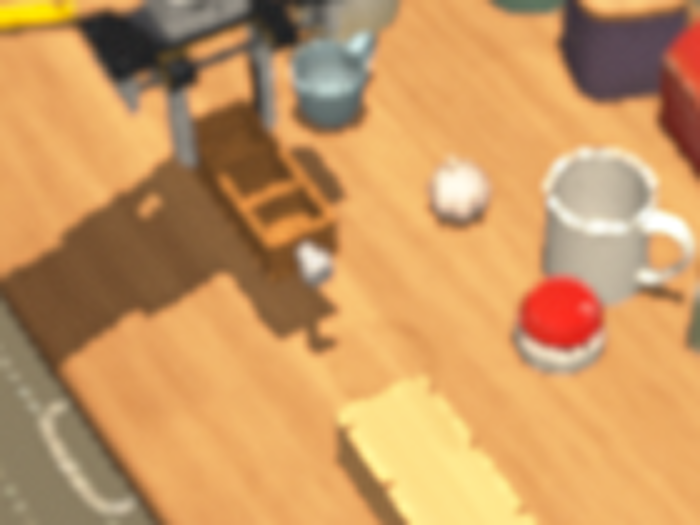

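Tray is out and held level, knob at (315,260) facing the sleeve. Turning it +90° in world (knob to +x) and setting it down clear of things.

Request:
{"fn": "shift_gripper", "kwargs": {
  "motion": [
    [0.045, [0, -0.2, 0], -1.5],
    [0.045, [0, -0.4, 0], -3],
    [0.045, [0, -0.6, 0], -4.5],
    [0.045, [0, -0.8, 0], -6],
    [0.045, [0, -0.85, 0], -7.5],
    [0.045, [0, -0.85, 0], -9],
    [0.045, [0, -0.85, 0], -10.5],
    [0.045, [0, -0.85, 0], -12]
  ]
}}

```text
clock: 7.45
ee_pos: [0.4258, 0.2157, 0.0517]
eef_rot: [[-0.914, 0.406, -0.004], [0.406, 0.914, -0.001], [0.003, -0.003, -1.0]]
force: [1.2, 0.1, -1.5]
grip_width: 0.0541
gripper_force: 25.0
```

Request:
{"fn": "shift_gripper", "kwargs": {
  "motion": [
    [0.045, [0, 0, 0], -1.3],
    [0.045, [0, 0, 0], -2.6],
    [0.045, [0, 0, 0], -3.7],
    [0.045, [0, 0, 0], -3.7],
    [0.045, [0, 0, 0], -3.7]
  ]
}}

```text
clock: 7.95
ee_pos: [0.4265, 0.2162, 0.0525]
eef_rot: [[-0.998, 0.057, -0.003], [0.057, 0.998, -0.001], [0.003, -0.001, -1.0]]
force: [0.7, -0.0, -0.7]
grip_width: 0.054
gripper_force: 25.0
```

```bash
python3 go.py .43 .205 -.013 1.518
```

```text
t 7.95 tcp [0.4265 0.2162 0.0525] yaw 1.5139 q [ 0.23 -0.01  2.07 -0.    1.08 -1.28] -> shift [-0.0043 -0.0109  0.0655] turn -0.0041
```

Request:
{"fn": "shift_gripper", "kwargs": {
  "motion": [
    [0.045, [0, 0, 0.3], 0],
    [0.045, [0, 0, 0.55], 0],
    [0.045, [0, 0, 0.63], 0],
    [0.045, [0, 0, 0.65], 0],
    [0.045, [0, 0, 0.65], 0]
  ]
}}

```text
clock: 8.45
ee_pos: [0.428, 0.217, -0.0107]
eef_rot: [[-0.999, 0.054, 0.001], [0.054, 0.999, 0.0], [-0.001, 0.0, -1.0]]
force: [0.4, 0.5, -0.6]
grip_width: 0.0537
gripper_force: 25.0
```

Request:
{"fn": "shift_gripper", "kwargs": {
  "motion": [
    [0.06, [0, 0, 0], 0],
    [0.094, [0, 0, 0], 0],
    [0.094, [0, 0, 0], 0],
    [0.094, [0, 0, 0], 0],
    [0.094, [0, 0, 0], 0],
    [0.094, [0, 0, 0], 0]
  ]
}}

```text
clock: 9.05
ee_pos: [0.4277, 0.217, -0.011]
eef_rot: [[-0.999, 0.054, 0.0], [0.054, 0.999, 0.0], [-0.0, 0.0, -1.0]]
force: [-0.5, 0.1, 0.2]
grip_width: 0.0933
gripper_force: 0.0
```

Request:
{"fn": "shift_gripper", "kwargs": {
  "motion": [
    [0.094, [0, 0, -0.4], 0],
    [0.094, [0, 0, -0.75], 1],
    [0.094, [0, 0, -1], 2.5],
    [0.094, [-0.5, 0, -1], 4],
    [0.094, [-0.95, 0, -1], 5.5],
    [0.094, [-0.95, 0, -1], 7],
    [0.094, [-0.95, 0, -1], 8.5],
    [0.094, [-0.95, 0, -1], 10]
  ]
}}

```text
clock: 9.85
ee_pos: [0.5226, 0.2117, 0.0884]
eef_rot: [[-0.489, 0.873, -0.001], [0.873, 0.489, -0.0], [0.0, -0.001, -1.0]]
force: [-0.3, -0.3, -0.4]
grip_width: 0.0942
gripper_force: 0.0
```

```bash
python3 - <<'E'
from h import *
p,d=ctrl.snapshot("scene");q,e=ctrl.snapshot("top")
a=cv2.resize(p[150:250,190:290],None,fx=4,fy=4,interpolation=2);b=cv2.resize(q[180:260,190:290],None,fx=4,fy=5,interpolation=2)
cv2.imwrite("pics/c4.png",np.hstack([a,b]))
P,uv=cloud("scene",d)
Q=P[(P[:,0]>.37)&(P[:,0]<.6)&(P[:,1]>.13)&(P[:,1]<.26)&(P[:,2]>.025)&(P[:,2]<.048)]
print(Q.min(0),Q.max(0),np.percentile(Q,[3,97],0));k=Q[Q[:,0]<.55];print(cv2.minAreaRect(k[:,:2].astype(np.float32)*1000))
E
```

```text
[0.40601292 0.18443431 0.02500551] [0.57209377 0.25364745 0.04764497] [[0.40885902 0.18684552 0.0259014 ]
 [0.56370393 0.24384106 0.04420808]]
((477.36767578125, 214.69796752929688), (65.21318817138672, 143.31063842773438), 84.40996551513672)
```

View pics/c4.png

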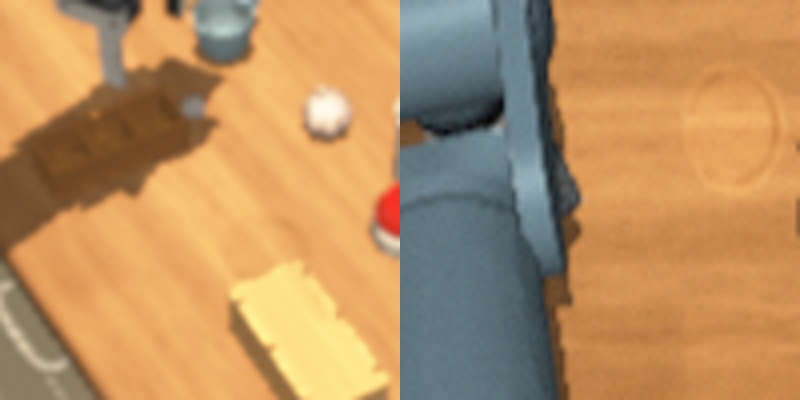

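Tray is upright on the worktop, knob (190,105) towards +x; extents x 0.406–0.572. Turn the hand on and regrip near the knob end.

Request:
{"fn": "shift_gripper", "kwargs": {
  "motion": [
    [0.094, [0, 0, 0], 1.5],
    [0.094, [0, 0, 0], 3],
    [0.094, [0, 0, 0], 4.5],
    [0.094, [0, 0, 0], 6],
    [0.094, [0, 0, 0], 7.5],
    [0.094, [0, 0, 0], 9],
    [0.094, [0, 0, 0], 10.5],
    [0.094, [0, 0, 0], 12]
  ],
  "quiet": true
}}

```text
ok
```

Request:
{"fn": "shift_gripper", "kwargs": {
  "motion": [
    [0.094, [0, 0, 0], 1.5],
    [0.094, [0, 0, 0], 3],
    [0.094, [0, 0, 0], 4.5],
    [0.094, [0, 0, 0], 6],
    [0.094, [0, 0, 0], 7.5],
    [0.094, [0, 0, 0], 9],
    [0.094, [0, 0, 0], 10.5],
    [0.094, [0, 0, 0], 12]
  ]
}}

```text
clock: 11.55
ee_pos: [0.5223, 0.2119, 0.0888]
eef_rot: [[0.951, -0.309, -0.0], [-0.309, -0.951, -0.0], [-0.0, 0.0, -1.0]]
force: [-0.2, -0.6, 0.4]
grip_width: 0.0942
gripper_force: 0.0
```

```bash
python3 go.py .517 .212 -.012 -1.624
```

```text
t 11.55 tcp [0.5223 0.2119 0.0888] yaw -1.8854 q [ 0.18  0.14  1.84 -0.    1.16  2.07] -> shift [-0.0051  0.0015  0.1008] turn -0.2614
```

Request:
{"fn": "shift_gripper", "kwargs": {
  "motion": [
    [0.094, [-0.05, 0.015, 0], -1.3],
    [0.094, [-0.05, 0.015, 0.2], -2.6],
    [0.094, [-0.05, 0.015, 0.6], -2.6],
    [0.094, [-0.05, 0.015, 0.9], -2.6],
    [0.094, [-0.05, 0.015, 1], -2.6],
    [0.094, [-0.05, 0.015, 1], -2.6]
  ]
}}

```text
clock: 12.15
ee_pos: [0.5159, 0.2118, -0.0124]
eef_rot: [[0.999, -0.05, -0.003], [-0.05, -0.999, -0.001], [-0.003, 0.001, -1.0]]
force: [-0.6, -0.1, -0.7]
grip_width: 0.0941
gripper_force: 0.0
```

Request:
{"fn": "shift_gripper", "kwargs": {
  "motion": [
    [0.045, [0, 0, 0], 0],
    [0.045, [0, 0, 0], 0],
    [0.045, [0, 0, 0], 0],
    [0.045, [0, 0, 0], 0],
    [0.045, [0, 0, 0], 0],
    [0.045, [0, 0, 0], 0],
    [0.045, [0, 0, 0], 0],
    [0.045, [0, 0, 0], 0]
  ],
  "grip_force": 25
}}

```text
clock: 12.95
ee_pos: [0.5176, 0.2122, -0.0107]
eef_rot: [[0.999, -0.052, 0.0], [-0.052, -0.999, 0.0], [0.0, -0.0, -1.0]]
force: [-0.7, -0.1, 3.9]
grip_width: 0.054
gripper_force: 25.0
```

Request:
{"fn": "shift_gripper", "kwargs": {
  "motion": [
    [0.045, [0, 0, -0.3], 0],
    [0.045, [0, 0, -0.6], 0],
    [0.045, [0, 0, -0.6], -1.5],
    [0.045, [0, 0, -0.6], -3],
    [0.045, [0, 0, -0.6], -4.5],
    [0.045, [0, 0, -0.6], -6],
    [0.045, [0, 0, -0.6], -7.5],
    [0.045, [0, 0, -0.6], -9]
  ],
  "grip_force": 25,
  "quiet": true
}}

```text
ok
```

Request:
{"fn": "shift_gripper", "kwargs": {
  "motion": [
    [0.045, [0, 0, 0], -1.5],
    [0.045, [0, 0, 0], -3],
    [0.045, [0, 0, 0], -4.5],
    [0.045, [0, 0, 0], -6],
    [0.045, [0, 0, 0], -6.7],
    [0.045, [0, 0, 0], -6.7],
    [0.045, [0, 0, 0], -6.7]
  ]
}}

```text
clock: 14.45
ee_pos: [0.5168, 0.2119, 0.0483]
eef_rot: [[0.054, 0.999, -0.001], [0.999, -0.054, -0.0], [-0.0, -0.001, -1.0]]
force: [1.3, -0.6, -1.7]
grip_width: 0.0539
gripper_force: 25.0
```

```bash
python3 go.py .5083 .13 -.0025 -.053
python3 - <<'E'
from h import *
p,d=ctrl.snapshot("scene");crop(p,"pics/c5.png",180,140,140,105,5)
P,uv=cloud("scene",d)
Q=P[(P[:,0]>.46)&(P[:,0]<.56)&(P[:,1]>.0)&(P[:,1]<.3)&(P[:,2]>.09)&(P[:,2]<.11)]
print(len(Q),np.percentile(Q,[0,3,97,100],0).round(3))
E
```

```text
t 14.45 tcp [0.5168 0.2119 0.0483] yaw -0.0545 q [ 0.19  0.18  1.88 -0.    1.08  0.24] -> shift [-0.0822 -0.0039  0.0508] turn -0.0015
256 [[0.476 0.101 0.09 ]
 [0.479 0.104 0.09 ]
 [0.546 0.243 0.106]
 [0.552 0.263 0.109]]
```

View pics/c5.png

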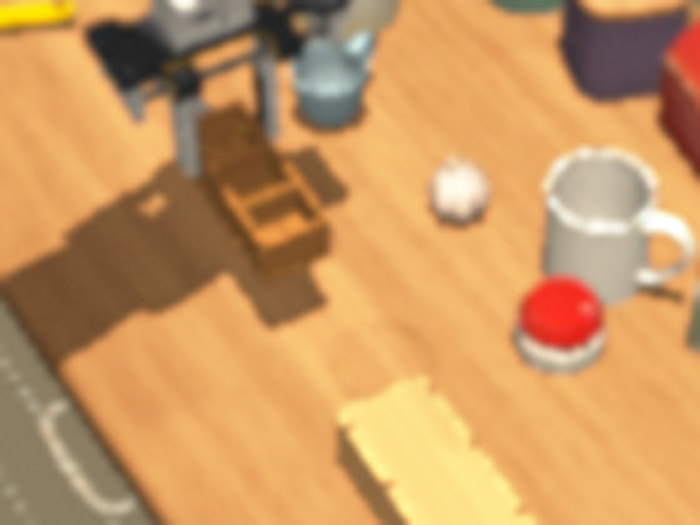

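Tray held level, plain end (290,250) facing the sleeve mouth (~(390,390)). Lower and approach.

Scaled: -0.082 m is -0.82, -0.04 m is -0.4, -0.0015 rad is -0.015.

Request:
{"fn": "shift_gripper", "kwargs": {
  "motion": [
    [0.045, [-0.4, -0.02, 0.2], 0],
    [0.045, [-0.82, -0.04, 0.4], 0],
    [0.045, [-0.82, -0.04, 0.51], -0.015],
    [0.045, [-0.82, -0.04, 0.51], -0.015],
    [0.045, [-0.82, -0.04, 0.51], -0.015]
  ]
}}

```text
clock: 15.0
ee_pos: [0.5093, 0.1309, -0.0018]
eef_rot: [[0.051, 0.999, 0.0], [0.999, -0.051, 0.0], [0.0, 0.0, -1.0]]
force: [0.2, 0.6, -1.5]
grip_width: 0.0534
gripper_force: 25.0
```

```bash
python3 go.py .5060 .088 -.0025 -.053
python3 - <<'E'
from h import *
p,d=ctrl.snapshot("scene");P,uv=cloud("scene",d)
r=(P[:,1]<.09)&(P[:,1]>.02)&(P[:,2]>.035)&(P[:,2]<.055)&(abs(P[:,0]-.5)<.05);Q=P[r];print(np.median(Q,0),Q[:,0].min(),Q[:,0].max(),Q[:,1].min(),np.percentile(Q[:,2],[10,50,90]))
r=(P[:,1]<-.02)&(P[:,1]>-.15)&(P[:,2]>.052)&(P[:,2]<.06)&(abs(P[:,0]-.5)<.06);Q=P[r]
for y in(-.13,-.1,-.07,-.04): s=Q[abs(Q[:,1]-y)<.012];print(y,s[:,0].min(),s[:,0].max(),s[:,0].mean(),s[:,2].mean())
E
```

```text
t 15.0 tcp [ 0.5093  0.1309 -0.0018] yaw -0.0515 q [0.04 0.19 1.98 0.   0.97 0.09] -> shift [-0.043  -0.0011  0.0007] turn 0.0015
[0.50298213 0.05057344 0.0445533 ] 0.4752033014688858 0.5321918370767014 0.020907216684386994 [0.03711178 0.0445533  0.0516377 ]
-0.13 0.4579164805823267 0.5284541606545364 0.492187083078799 0.05642756020395161
-0.1 0.45903634622203504 0.5320167467831175 0.49493548980515467 0.056361199583671036
-0.07 0.4623921876280161 0.5309402672555058 0.49586686255924844 0.056167118669562664
-0.04 0.46330463741621986 0.534240604180506 0.49812295337280627 0.056199642826608616
```

Scaled: -0.043 m is -0.43, -0.001 m is -0.01, 0.0015 rad is 0.015.

Request:
{"fn": "shift_gripper", "kwargs": {
  "motion": [
    [0.045, [-0.15, -0.01, 0], 0.015],
    [0.045, [-0.3, -0.01, 0], 0.015],
    [0.045, [-0.36, -0.01, 0], 0.015],
    [0.045, [-0.43, -0.01, 0], 0.015],
    [0.045, [-0.43, -0.01, 0], 0.015]
  ]
}}

```text
clock: 15.55
ee_pos: [0.5058, 0.0865, -0.002]
eef_rot: [[0.054, 0.999, 0.0], [0.999, -0.054, -0.0], [-0.0, 0.0, -1.0]]
force: [0.5, 0.4, -2.3]
grip_width: 0.0536
gripper_force: 25.0
```

Request:
{"fn": "shift_gripper", "kwargs": {
  "motion": [
    [0.045, [-0.1, 0, 0], 0],
    [0.045, [-0.2, 0, 0], 0],
    [0.045, [-0.3, 0, 0], 0],
    [0.045, [-0.3, 0, 0], 0]
  ]
}}

```text
clock: 15.95
ee_pos: [0.5041, 0.0563, -0.0021]
eef_rot: [[0.055, 0.999, 0.0], [0.999, -0.055, -0.0], [-0.0, 0.0, -1.0]]
force: [-0.5, 0.7, -1.4]
grip_width: 0.0539
gripper_force: 25.0
```

```bash
python3 go.py .5033 .037 -.0025 -.053
```

```text
t 15.95 tcp [ 0.5041  0.0563 -0.0021] yaw -0.0546 q [-0.11  0.15  2.02 -0.    0.97 -0.06] -> shift [-0.0193  0.0002  0.0004] turn -0.0016
```

The rows are not in the units I measure in: shifts go in units of 100 mm and turns go in units of 0.1 rad. I convert before sending: -0.046 m is -0.46, -0.04 m is -0.4.

Request:
{"fn": "shift_gripper", "kwargs": {
  "motion": [
    [0.045, [-0.1, 0, 0], 0],
    [0.045, [-0.2, 0, 0], 0],
    [0.045, [-0.3, 0, 0], 0],
    [0.045, [-0.4, 0, 0], 0],
    [0.045, [-0.46, 0, 0], 0],
    [0.045, [-0.46, 0, 0.03], 0],
    [0.045, [-0.46, 0, 0.03], 0]
  ]
}}

```text
clock: 16.65
ee_pos: [0.5021, 0.011, -0.0049]
eef_rot: [[0.053, 0.999, 0.001], [0.999, -0.053, -0.001], [-0.001, 0.001, -1.0]]
force: [1.0, -1.3, -0.3]
grip_width: 0.0536
gripper_force: 25.0
```

Request:
{"fn": "shift_gripper", "kwargs": {
  "motion": [
    [0.06, [0, 0, 0], 0],
    [0.08, [0, 0, 0], 0],
    [0.094, [0, 0, 0], 0],
    [0.094, [0, 0, 0], 0],
    [0.094, [0, 0, 0], 0],
    [0.094, [0, 0, 0], 0]
  ]
}}

```text
clock: 17.25
ee_pos: [0.5016, 0.0116, -0.0052]
eef_rot: [[0.053, 0.999, -0.0], [0.999, -0.053, 0.0], [0.0, -0.0, -1.0]]
force: [1.0, 0.0, -0.1]
grip_width: 0.0936
gripper_force: 0.0
```

Request:
{"fn": "shift_gripper", "kwargs": {
  "motion": [
    [0.094, [0, 0, -0.4], 0],
    [0.094, [0, 0, -0.8], 0],
    [0.094, [0.4, 0, -0.8], 0],
    [0.094, [0.85, 0, -0.8], 0],
    [0.03, [0.85, 0, -0.8], 0],
    [0.001, [0.85, 0, -0.8], 0],
    [0.001, [0.85, 0, -0.8], 0],
    [0.001, [0.85, 0, -0.8], 0]
  ]
}}

```text
clock: 18.05
ee_pos: [0.5061, 0.0954, 0.0746]
eef_rot: [[0.055, 0.999, -0.0], [0.999, -0.055, -0.0], [-0.0, -0.0, -1.0]]
force: [-0.3, 0.1, -1.3]
grip_width: 0.0655
gripper_force: 0.0
```

```bash
python3 - <<'E'
from h import *
p,d=ctrl.snapshot("scene");crop(p,"pics/c6.png",200,160,120,90,6)
P,uv=cloud("scene",d)
Q=P[(P[:,0]>.46)&(P[:,0]<.55)&(P[:,1]>.0)&(P[:,1]<.12)&(P[:,2]>.015)&(P[:,2]<.05)]
print(len(Q),np.percentile(Q,[0,3,97,100],0).round(3),ctrl.sense()["grip_width"])
E
```

```text
176 [[0.473 0.    0.015]
 [0.474 0.003 0.016]
 [0.528 0.065 0.048]
 [0.532 0.071 0.05 ]] 0.06153658453716104
```

View pics/c6.png

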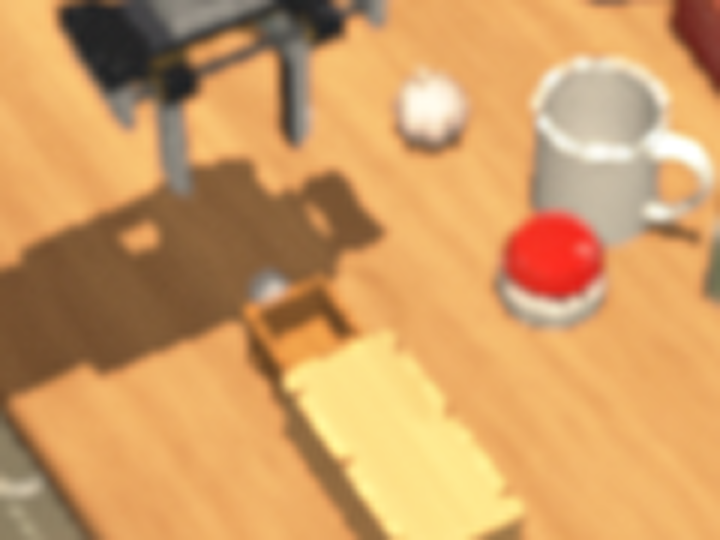

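Tray is in the mouth with the knob (268,285) outside. Closing the fingers fully, and measuring the tip height before pushing.

Request:
{"fn": "shift_gripper", "kwargs": {
  "motion": [
    [0, [0.05, 0, 0], 0],
    [0, [0.05, 0, 0], 0],
    [0, [0.05, 0, 0], 0],
    [0, [0.05, 0, 0], 0],
    [0, [0.05, 0, 0], 0],
    [0, [0.05, 0, 0], 0],
    [0, [0.05, 0, 0], 0],
    [0, [0.05, 0, 0], 0]
  ],
  "grip_force": 10
}}

```text
clock: 18.9
ee_pos: [0.5064, 0.1014, 0.0749]
eef_rot: [[0.053, 0.999, 0.0], [0.999, -0.053, 0.0], [0.0, 0.0, -1.0]]
force: [0.8, -0.4, 0.5]
grip_width: 0.0006
gripper_force: 0.0
```

```bash
python3 - <<'E'
from h import *
p,d=ctrl.snapshot("scene");P,uv=cloud("scene",d)
Q=P[(abs(P[:,0]-.506)<.03)&(abs(P[:,1]-.095)<.025)&(P[:,2]>.04)&(P[:,2]<.16)]
Q=Q[Q[:,2].argsort()];print(len(Q));print(Q[:14].round(3));print(Q[14::8].round(3))
E
```

```text
84
[[0.502 0.097 0.108]
 [0.51  0.096 0.109]
 [0.514 0.097 0.111]
 [0.505 0.095 0.113]
 [0.495 0.105 0.115]
 [0.501 0.095 0.116]
 [0.498 0.096 0.116]
 [0.503 0.098 0.117]
 [0.516 0.094 0.118]
 [0.505 0.095 0.118]
 [0.495 0.112 0.119]
 [0.507 0.091 0.121]
 [0.509 0.095 0.121]
 [0.495 0.104 0.121]]
[[0.498 0.096 0.122]
 [0.514 0.096 0.127]
 [0.51  0.095 0.131]
 [0.502 0.095 0.135]
 [0.51  0.095 0.14 ]
 [0.494 0.106 0.145]
 [0.514 0.093 0.15 ]
 [0.501 0.092 0.154]
 [0.502 0.093 0.157]]
```

Tip offset is 30 mm here too. Lowering to tip height ~18 mm and pushing the knob.

Request:
{"fn": "shift_gripper", "kwargs": {
  "motion": [
    [0, [0, 0, 0.45], 0],
    [0, [0, 0, 0.8], 0],
    [0, [0, 0, 0.86], 0],
    [0, [0, 0, 0.86], 0]
  ]
}}

```text
clock: 19.35
ee_pos: [0.5056, 0.1014, -0.0118]
eef_rot: [[0.053, 0.999, -0.002], [0.999, -0.053, 0.0], [-0.0, -0.002, -1.0]]
force: [-0.1, -0.2, 0.3]
grip_width: 0.0004
gripper_force: 0.0
```

Request:
{"fn": "shift_gripper", "kwargs": {
  "motion": [
    [0, [-0.15, 0, 0], 0],
    [0, [-0.25, 0, 0], 0],
    [0, [-0.35, 0, 0], 0],
    [0, [-0.45, 0, 0], 0],
    [0, [-0.55, 0, 0], 0],
    [0, [-0.65, 0, 0], 0],
    [0, [-0.72, 0, 0], 0],
    [0, [-0.72, 0, 0], 0]
  ]
}}

```text
clock: 20.15
ee_pos: [0.5025, 0.0284, -0.0112]
eef_rot: [[0.054, 0.999, -0.0], [0.999, -0.054, -0.001], [-0.001, -0.0, -1.0]]
force: [-0.2, 0.4, -0.0]
grip_width: 0.0005
gripper_force: 0.0
```

```bash
python3 go.py .502 .02 -.012 -.053
```

```text
t 20.15 tcp [ 0.5025  0.0284 -0.0112] yaw -0.0539 q [-0.17  0.16  2.03 -0.    0.95 -0.11] -> shift [-0.0084 -0.      0.0008] turn -0.0009
```

Now small steps until the back wall is felt.

Request:
{"fn": "shift_gripper", "kwargs": {
  "motion": [
    [0, [-0.02, 0, 0], 0],
    [0, [-0.04, 0, 0], 0],
    [0, [-0.05, 0, 0], 0]
  ],
  "only": "ee_pos|force:"
}}

```text
ee_pos: [0.502, 0.0246, -0.0114]
force: [0.2, 1.1, -1.0]
gripper_force: 0.3
```

Request:
{"fn": "shift_gripper", "kwargs": {
  "motion": [
    [0, [-0.01, 0, 0], 0],
    [0, [-0.02, 0, 0], 0],
    [0, [-0.02, 0, 0], 0]
  ],
  "only": "ee_pos|force:"
}}

```text
ee_pos: [0.5022, 0.0224, -0.0112]
force: [-0.4, 0.5, -0.3]
gripper_force: 0.1
```

```bash
python3 - <<'E'
from h import *
p,d=ctrl.snapshot("scene");crop(p,"pics/c7.png",210,170,100,75,7)
E
```

```text
(no output)
```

View pics/c7.png

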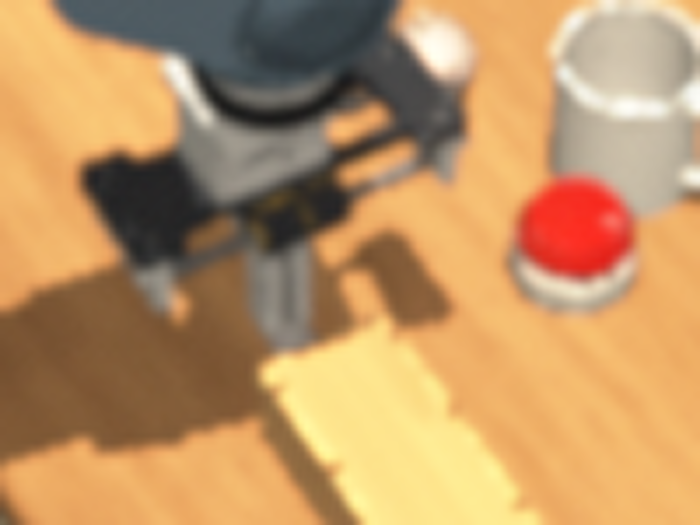

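The closed fingers (280,330) stand close to the mouth with no tray rim showing; no stop felt yet, so continuing in 1 mm steps.

Request:
{"fn": "shift_gripper", "kwargs": {
  "motion": [
    [0, [-0.01, 0, 0], 0],
    [0, [-0.015, 0, 0], 0],
    [0, [-0.015, 0, 0], 0]
  ],
  "only": "ee_pos|force:"
}}

```text
ee_pos: [0.5022, 0.0209, -0.0111]
force: [-0.2, 0.5, 0.2]
gripper_force: 0.2
```

Request:
{"fn": "shift_gripper", "kwargs": {
  "motion": [
    [0, [-0.01, 0, 0], 0],
    [0, [-0.015, 0, 0], 0],
    [0, [-0.015, 0, 0], 0]
  ],
  "only": "ee_pos|force:"
}}

```text
ee_pos: [0.5021, 0.0194, -0.0111]
force: [-0.6, 0.8, 0.0]
gripper_force: 0.2
```

Request:
{"fn": "shift_gripper", "kwargs": {
  "motion": [
    [0, [-0.01, 0, 0], 0],
    [0, [-0.01, 0, 0], 0],
    [0, [-0.01, 0, 0], 0]
  ],
  "only": "ee_pos|force:"
}}

```text
ee_pos: [0.5021, 0.0184, -0.0111]
force: [0.8, -0.1, 0.2]
gripper_force: 0.0
```

Request:
{"fn": "shift_gripper", "kwargs": {
  "motion": [
    [0, [-0.01, 0, 0], 0],
    [0, [-0.01, 0, 0], 0],
    [0, [-0.01, 0, 0], 0]
  ],
  "only": "ee_pos|force:"
}}

```text
ee_pos: [0.502, 0.0174, -0.0111]
force: [1.1, 1.6, -0.3]
gripper_force: 0.2
```

Request:
{"fn": "shift_gripper", "kwargs": {
  "motion": [
    [0, [-0.01, 0, 0], 0],
    [0, [-0.01, 0, 0], 0],
    [0, [-0.01, 0, 0], 0]
  ],
  "only": "ee_pos|force:"
}}

```text
ee_pos: [0.502, 0.0169, -0.0111]
force: [0.3, 4.7, 0.7]
gripper_force: 2.0
```

Request:
{"fn": "shift_gripper", "kwargs": {
  "motion": [
    [0, [-0.01, 0, 0], 0],
    [0, [-0.01, 0, 0], 0],
    [0, [-0.01, 0, 0], 0]
  ],
  "only": "ee_pos|force:"
}}

```text
ee_pos: [0.502, 0.0169, -0.0111]
force: [0.5, 7.3, 0.3]
gripper_force: 4.1
```

The back wall is felt (7 N). Retreating and checking.

Scaled: 0.02 m is 0.2, 0.22 m is 2.2.

Request:
{"fn": "shift_gripper", "kwargs": {
  "motion": [
    [0, [0.2, 0, 0], 0],
    [0, [0.5, 0, 0], 0],
    [0, [0.9, 0, -0.3], 0],
    [0, [1.3, 0, -0.8], 0],
    [0, [1.7, 0, -1.2], 0],
    [0, [2.2, 0, -1.2], 0],
    [0, [2.2, 0, -1.2], 0]
  ]
}}

```text
clock: 23.3
ee_pos: [0.515, 0.2382, 0.1116]
eef_rot: [[0.05, 0.999, 0.005], [0.999, -0.05, 0.001], [0.001, 0.005, -1.0]]
force: [0.4, -0.8, -0.7]
grip_width: 0.0005
gripper_force: 0.0
```

```bash
python3 - <<'E'
from h import *
p,d=ctrl.snapshot("scene");q,e=ctrl.snapshot("top")
a=cv2.resize(p[180:260,230:310],None,fx=5,fy=5,interpolation=2);b=cv2.resize(q[190:240,270:350],None,fx=5,fy=8,interpolation=2)
cv2.imwrite("pics/c8.png",np.hstack([a,b]))
P,uv=cloud("scene",d)
Q=P[(abs(P[:,0]-.502)<.04)&(P[:,1]>-.03)&(P[:,1]<.05)&(P[:,2]>.014)&(P[:,2]<.045)]
print(len(Q),np.percentile(Q,[0,5,50,95,100],0).round(3))
E
```

```text
24 [[ 0.464 -0.03   0.015]
 [ 0.464 -0.026  0.017]
 [ 0.492 -0.     0.034]
 [ 0.508  0.009  0.04 ]
 [ 0.509  0.009  0.043]]
```

View pics/c8.png

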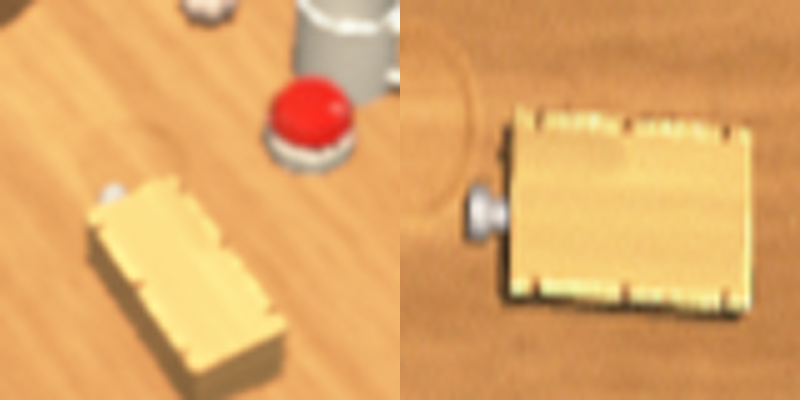

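Only the knob (485,212 in the top half) shows outside the mouth, knob face at y ≈ 0.009, as expected when home; the arm is clear.

```bash
python3 -c "
from bench import ctrl
print(ctrl.job_done())"
```

```text
the job is handed in; nothing more can be done
None
```

I slid the tray out, turned it end for end and pushed it back in against the sleeve's back wall, with only the knob showing outside. I kept the arm clear of the other things on the worktop and handed the job in at about 23 s; it returned no verdict.

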